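# Weigh the fitting from behind the containers

### The arm

A 6-joint arm with a two-finger parallel gripper is mounted at the origin on the work surface. World frame = base frame: x ahead of the robot, y to its left, z up, the work surface at z = 0. Lengths are in m, angles in rad, forces in N, time in s.
With the tool pointing down it reaches from about 0.35 to 0.975 m from the base axis. Payload 7.1 kg.
Tool frame: the origin (TCP) lies midway between the tips of the shut fingers; the grasp point (between the pads) lies 19 mm behind it; z points along the fingers, y is the line along which they close (so a half turn about z gives the same grasp; the last joint's range is limited). The gripper opens to 88 mm and grips with 3 to 60 N. Pads are 20 mm wide; open, the fingers measure 115 mm over their backs; the gripper's body (75 mm by 178 mm) begins 61 mm behind the grasp point.
Start: joints at [1.231, 0.423, 1.63, -0, 1.089, -0.019], TCP at [0.197, 0.593, 0.223] pointing down, gripper open.
Joint ranges: [-3, 3], [-0.9, 2.11], [0.09, 2.58], [-1.31, 4.45], [0.11, 2.69], [-2.54, 2.54]. Speed limits (rad/s): [2.39, 2.39, 3.01, 3.14, 3.14, 3.14].

### API

Orientations are given as a unit quaternion [w, x, y, z].
In Python, from station import move_pose, movel, movej, command_gripper, wait, inverse_kinematics, read_camera, camera_info, MotionError, job_done, get_time, get_joint_pos, get_qvel, get_effort, get_tcp_pos, get_ee_rot, get_ft_force, get_ft_torque, get_grip_width, get_finger_force gives the robot as it stands. Calls block until the motion is done:
- move_pose(position, orientation): joint-space move of the TCP to a pose.
- movel(position, frame=None, v=0.15, until_force=None): straight line of the TCP; frame=None keeps the orientation; v is the mean speed in m/s. With until_force (N) it stops when the force on the tool has changed by that much, and returns True; else False.
- movej(angles): joint-space move.
- command_gripper(opening): opening from 0.0 (shut) to 1.0 (fully open); the grip force is fixed at half the most; returns when the fingers have stopped.
- wait(seconds).
- inverse_kinematics(position, orientation): joint angles nearest the present ones, or None.
- read_camera(name): name is "side" or "top"; returns the picture (384x512x3 uint8, red, green, blue); there is no depth.
- camera_info(name): a dict with "intrinsics" (3x3 intrinsics, pixels), "T" (4x4, takes a point from camera to world coordinates). Camera axes: x right, y up, looking along -z (the intrinsics and any distortion apply to the point x, -y, -z); pixel columns grow to the right and rows downward; lengths in m; the calibration is good to about 2 mm. A picture is of the moment at which its call begins. camera_info takes no time and is no camera call.
A pose or a line that the arm cannot do raises MotionError and nothing moves.
- job_done(): hands the job in; it is judged then, once.
Readings, each from a call of its own:
- get_time(): time.
- get_joint_pos(): joint angles.
- get_qvel(): joint speeds.
- get_effort(): joint torques, N m.
- get_tcp_pos(): TCP position.
- get_ee_rot(): TCP orientation.
- get_ft_force(): force on the tool from outside, world axes, zero at the start.
- get_ft_torque(): the same for the moment, N m.
- get_grip_width(): opening from 0.0 (shut) to 1.0 (fully open).
- get_finger_force(): force on a finger pad.
Only numpy, scipy, OpenCV 4.12 (cv2) and the standard library are available. Lean on these libraries where they do the work, as an engineer would, in place of code of your own. Each camera call takes 0.05 s, during which the arm holds its last target. There are 200 camera calls.

### The job

A brass flanged fitting is shut in on the small aluminium stand by three tall containers: first clear all three containers to the rubber side mat, standing upright, and only then fetch the fitting and stand it upright in the middle of the bench scale's pan. When it is on the scale, put every container back on the very pad of the stand where it stood at the start, centred on the pad. Set things down without dropping or toppling them, and leave the parts bin, the cup and the wrench alone.

Things in the scene. Friction and masses are not known exactly. Their poses are not given: they have to be found in the camera images.
- stand: Fixed aluminium board 190 (x) x 220 (y) x 12 mm; far (+x) edge has a lip 5 mm thick, 26 mm high over the bench. Origin: centre of underside; yaw within 0.25 rad. Three thin cork round pads, 70 mm diameter, flush with its top, at (-32,0), (30,62), (30,-62) mm in its frame, a container centred on each (which on which varies); the fitting stands at (30,0).
- mat: Black rubber mat lying fixed on the bench, 260 (x) x 140 (y) x 4 mm thick: the side area. A container counts as on it when its whole foot stands on it. Origin: centre of its underside; yaw up to 0.15 rad either way. It lies on the left or the right of the stand; the scale is on the other side.
- scale: Fixed bench scale: white housing 200 (x) x 150 (y) x 26 mm with a round steel pan of 120 mm diameter, its flat top 40 mm above the bench; the pan does not move. Origin: on the bench directly under the centre of the pan (the housing reaches from -125 to +75 mm in x, the display is at the -x end).
- jar: Round clear plastic screw jar with white lid, loose, the widest of the three containers: straight sides 56 mm diameter, 104 mm tall, about 0.22 kg. Origin: centre of its underside, z up along its height.
- tin: Square steel tin with straight sides, loose, 46 x 46 mm, 106 mm tall, about 0.25 kg. Origin: centre of its underside, z up along its height. Its x and y axes are square to its sides; at the start they lie within 0.1 rad of those of the stand.
- tube: Slim round aluminium canister with a black cap, loose, straight sides 40 mm diameter, 112 mm tall, about 0.2 kg. Origin: centre of its underside, z up along its height.
- fitting: Brass pipe fitting, loose, about 0.22 kg: a round flange 50 mm diameter and 9 mm thick at the bottom, from it a round neck of 28 mm diameter up to 46 mm total height. Grip it by the neck. Origin: centre of its underside, z up along its height.
- bin: Bystander: open blue plastic parts bin with bolts, 150 x 100 x 70 mm, beyond the work on the left (+y). Origin: centre of its underside. Leave alone.
- cup: Bystander: round clear cup with brass pieces, 72 mm diameter, 70 mm tall, beyond the work on the right (-y). Origin: centre of its underside. Leave alone.
- wrench: Bystander: steel wrench about 170 mm long lying flat across the bench beyond the stand. Leave alone.

How it is judged:
On the way, in this order (a step that is already met when the one before it is completed fails the run):
1. all three containers stand upright on the mat, released, the fitting still in its place on the stand (x of jar in the frame of mat between -0.115 and 0.115 m and y of jar in the frame of mat between -0.055 and 0.055 m and z of jar in the frame of mat between 0 and 0.008 m and angle between each of jar, tin, tube's own z axis and vertical below 0.12 rad and linear speed of each of jar, tin, tube below 0.03 m/s and contact force between the fingers and jar below 0.1 N and x of tin in the frame of mat between -0.115 and 0.115 m and y of tin in the frame of mat between -0.055 and 0.055 m and z of tin in the frame of mat between 0 and 0.008 m and contact force between the fingers and tin below 0.1 N and x of tube in the frame of mat between -0.115 and 0.115 m and y of tube in the frame of mat between -0.055 and 0.055 m and z of tube in the frame of mat between 0 and 0.008 m and contact force between the fingers and tube below 0.1 N and distance of fitting from where it was at the start of the episode below 0.03 m), for 0.2 s.
2. the fitting stands released in the middle of the scale pan, the containers still on the mat (horizontal distance between fitting and scale below 0.015 m and z of fitting in the frame of scale between 0.036 and 0.044 m and angle between each of fitting, jar, tin, tube's own z axis and vertical below 0.12 rad and linear speed of each of fitting, jar, tin, tube below 0.03 m/s and contact force between the fingers and fitting below 0.1 N and x of jar in the frame of mat between -0.115 and 0.115 m and y of jar in the frame of mat between -0.055 and 0.055 m and z of jar in the frame of mat between 0 and 0.008 m and contact force between the fingers and jar below 0.1 N and x of tin in the frame of mat between -0.115 and 0.115 m and y of tin in the frame of mat between -0.055 and 0.055 m and z of tin in the frame of mat between 0 and 0.008 m and contact force between the fingers and tin below 0.1 N and x of tube in the frame of mat between -0.115 and 0.115 m and y of tube in the frame of mat between -0.055 and 0.055 m and z of tube in the frame of mat between 0 and 0.008 m and contact force between the fingers and tube below 0.1 N), for 0.2 s.
At the end, for the whole second after the job is handed in: The fitting stands upright on the scale pan, within 15 mm of the pan's centre, and the jar, the tin and the canister each stand upright on the stand within 13 mm of where they stood at the start; all released and at rest (horizontal distance between fitting and scale below 0.015 m and z of fitting in the frame of scale between 0.036 and 0.044 m and angle between each of fitting, jar, tin, tube's own z axis and vertical below 0.12 rad and linear speed of each of fitting, jar, tin, tube below 0.03 m/s and contact force between the fingers and fitting below 0.1 N and distance of each of jar, tin, tube from where it was at the start of the episode below 0.013 m and contact force between the fingers and jar below 0.1 N and contact force between the fingers and tin below 0.1 N and contact force between the fingers and tube below 0.1 N); the robot touches nothing.
It fails at once if a container or the fitting is knocked over (tilted more than 40 degrees) (angle between any of jar, tin, tube, fitting's own z axis and vertical above 0.7 rad).
It fails at once if a container or the fitting is dropped (moves free of the fingers faster than 0.6 m/s, about 18 mm of fall) ((linear speed of jar above 0.6 m/s and contact force between the fingers and jar below 0.05 N) or (linear speed of tin above 0.6 m/s and contact force between the fingers and tin below 0.05 N) or (linear speed of tube above 0.6 m/s and contact force between the fingers and tube below 0.05 N) or (linear speed of fitting above 0.6 m/s and contact force between the fingers and fitting below 0.05 N)).
It fails at once if the parts bin, the cup or the wrench is pushed more than 25 mm (distance of any of bin, cup, wrench from where it was at the start of the episode above 0.025 m).
It also fails if it takes over 141 s, if anything falls off the work surface, if the arm or the gripper's body presses on something with over 40 N, if the wrist force passes 120 N, or if a joint passes its speed limit or range.

## Working session

There is one attempt and no reset: what is moved stays moved. The work goes in short steps, each a Python script; the robot and the scene stay as the last script left them, time stands still between calls to the robot, and variables do not carry over. Pictures are saved under pics/ and viewed, at most 14 in all, crops included, and the job is handed in when it is done.

```bash
mkdir -p pics; ls; python3 - <<'E'
from station import *
import cv2
for n in("side","top"):
    im=read_camera(n); cv2.imwrite(f"pics/{n}0.png",im[:,:,::-1])
    c=camera_info(n); print(n,{k:(v.tolist() if hasattr(v,'tolist') else v) for k,v in c.items()})
print(get_time(),get_tcp_pos(),get_ee_rot())
E
```

```text
pics
side {'intrinsics': [[376.1908569354242, 0.0, 255.49797663800265], [0.0, 376.1908569354242, 192.90072332243682], [0.0, 0.0, 1.0]], 'T': [[-0.9864836730868117, 0.1044712982765739, -0.12623672432996652, 0.508552885887264], [-0.16383765501607836, -0.6162613545527923, 0.7703110837081276, 0.6630201278761017], [0.002680584261930084, 0.7805816361670089, 0.6250480971468116, 0.5986950509639449], [0.0, 0.0, 0.0, 1.0]]}
top {'intrinsics': [[443.1287518663815, 0.0, 262.8470397892228], [0.0, 443.1287518663815, 188.23648142606606], [0.0, 0.0, 1.0]], 'T': [[0.0006038880039014911, 0.9910779621677768, -0.13328206265152615, 0.47772606359693787], [-0.9999484970355, 0.0019487599926318305, 0.009960201350151226, -0.005386915574758978], [0.010131070808319365, 0.13326918338407312, 0.9910280955474567, 0.9827101872085496], [0.0, 0.0, 0.0, 1.0]]}
0.1 [0.19692042 0.5926529  0.22197897] [-1.05419512e-04  1.59734156e-01  9.87159822e-01 -6.88585448e-04]
```

View pics/top0.png

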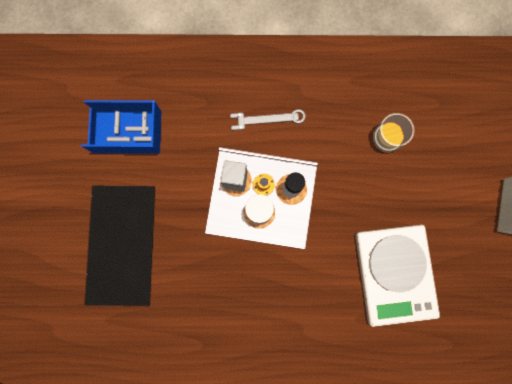

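View pics/side0.png

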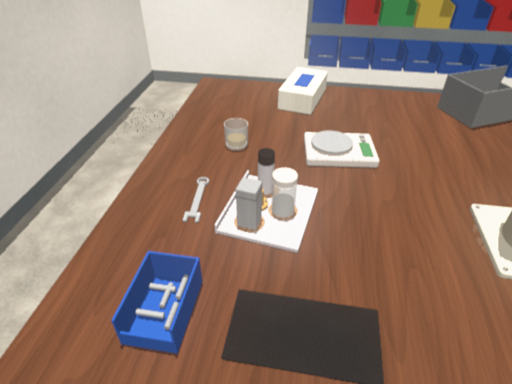

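Top view: the mat is on the left (around 121,245) and the scale on the right (pan around 399,263). On the stand, the tin is far-left (235,173), the tube far-right (295,182), the jar near (260,208), and the fitting in the middle (264,184). I'll zoom in to set the masks.

```bash
python3 - <<'E'
import cv2
a=cv2.imread('pics/top0.png')[140:255,195:325]; b=cv2.imread('pics/side0.png')[140:250,205:325]
a=cv2.resize(a,None,fx=5,fy=5,interpolation=cv2.INTER_CUBIC);b=cv2.resize(b,None,fx=5,fy=5,interpolation=cv2.INTER_CUBIC)
cv2.imwrite('pics/tc.png',a);cv2.imwrite('pics/sc.png',b)
E
```

```text
(no output)
```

View pics/tc.png

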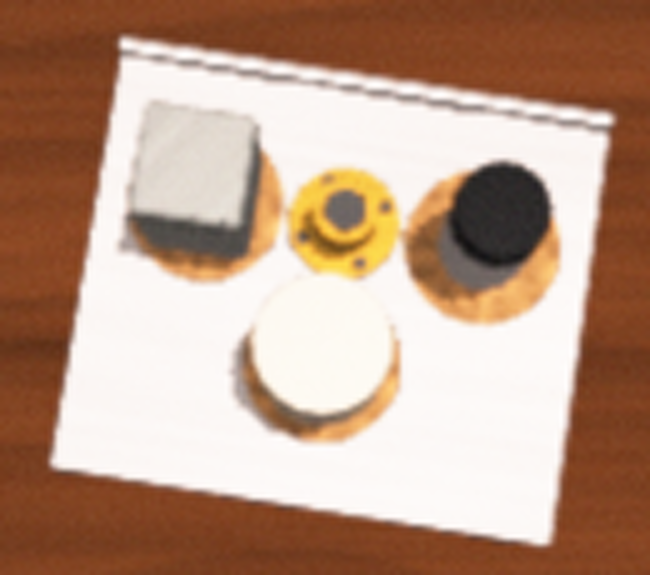

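View pics/sc.png

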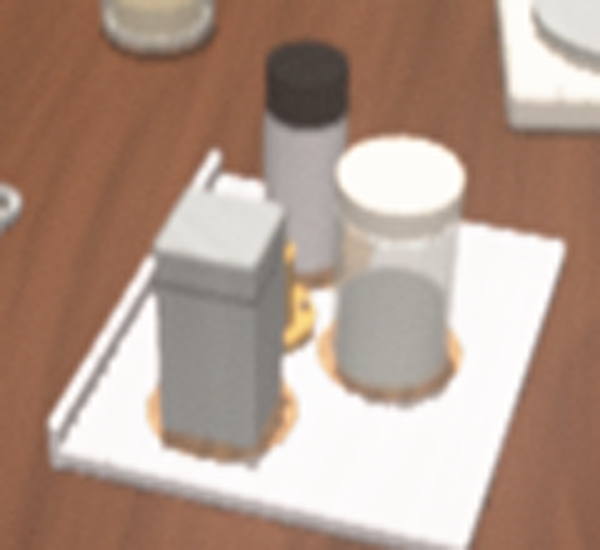

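Top crop (5×, offset 195,140): tin top at (196,164), tube cap at (502,214), jar lid at (322,343), fitting at (345,220). The stand's corners are clear. In the side crop the same tops are at (222,230), (308,72) and (400,180).

```bash
cat > vis.py <<'E'
import numpy as np, cv2
from station import camera_info
C={n:camera_info(n) for n in("side","top")}
def ray(n,p):
    K=np.array(C[n]["intrinsics"]);T=np.array(C[n]["T"])
    d=np.linalg.inv(K)@[p[0],p[1],1.]; return T[:3,3],T[:3,:3]@[d[0],-d[1],-d[2]]
def onz(n,p,z):
    o,d=ray(n,p); return (o+d*(z-o[2])/d[2])
def tri(pt,ps):
    (o1,d1),(o2,d2)=ray("top",pt),ray("side",ps)
    s=np.linalg.lstsq(np.c_[d1,-d2],o2-o1,rcond=None)[0]
    a,b=o1+d1*s[0],o2+d2*s[1]; return (a+b)/2,np.linalg.norm(a-b)
def blob(m,box=None):
    m=m.astype(np.uint8)
    if box: x0,y0,x1,y1=box; k=np.zeros_like(m);k[y0:y1,x0:x1]=1;m=m*k
    cs,_=cv2.findContours(m,cv2.RETR_EXTERNAL,cv2.CHAIN_APPROX_NONE)
    return max(cs,key=cv2.contourArea)
def cen(c):
    m=cv2.moments(c); return np.array([m['m10'],m['m01']])/m['m00']
def quad(c):
    h=cv2.convexHull(c)
    for e in np.arange(2,15,.5):
        q=cv2.approxPolyDP(h,e,True)
        if len(q)==4:return q[:,0].astype(float)
def rigid(src,dst):
    sc,dc=src.mean(0),dst.mean(0);a,b=src-sc,dst-dc
    th=np.arctan2((a[:,0]*b[:,1]-a[:,1]*b[:,0]).sum(),(a*b).sum())
    R=np.array([[np.cos(th),-np.sin(th)],[np.sin(th),np.cos(th)]]);t=dc-R@sc
    return th,t,np.linalg.norm(src@R.T+t-dst,axis=1)
E
cat > m1.py <<'E'
from vis import *
np.set_printoptions(precision=4,suppress=True)
t=cv2.imread('pics/top0.png').astype(int);s=cv2.imread('pics/side0.png').astype(int)
def f(i):return i[...,0],i[...,1],i[...,2],i.max(2)-i.min(2),i.max(2)
b,g,r,sat,v=f(t);B,G,R,S,V=f(s)
q=quad(blob((b>110),(195,140,325,255)))
q=q[np.argsort(q[:,1])]; far=q[:2][np.argsort(q[:2,0])];near=q[2:][np.argsort(q[2:,0])]
print('stand px',far,near)
P=np.array([onz("top",p,.026)[:2] for p in far]+[onz("top",p,.012)[:2] for p in near])
th,c,e=rigid(np.array([[.095,.11],[.095,-.11],[-.095,.11],[-.095,-.11]]),P);print('stand',th,c,e)
Rm=np.array([[np.cos(th),-np.sin(th)],[np.sin(th),np.cos(th)]])
for n,p in dict(jar=(-.032,0),tin=(.03,.062),tube=(.03,-.062),fit=(.03,0)).items():print(n,c+Rm@p)
# tops
px=lambda x,y,o:np.array([x/5+o[0]-.4,y/5+o[1]-.4])
for n,a,bb in[('tin',(196,164),(222,230)),('tube',(502,214),(308,72)),('jar',(322,343),(400,180))]:
    print(n,'tri manual',*tri(px(*a,(195,140)),px(*bb,(205,140))))
cap=blob((v<60),(275,165,310,200));print('cap',cv2.minEnclosingCircle(cap),cen(cap))
lid=blob((r-b>6)&(v>190)&(sat<45),(240,190,280,228));print('lid',cen(lid),cv2.boundingRect(lid))
fit=blob((sat>110)&(g>130),(250,170,276,198));print('fit',cen(fit),onz("top",cen(fit),.02))
tt=blob((sat<25)&(v>140)&(v<225),(215,155,248,186));print('tin',cen(tt),quad(tt),cv2.minAreaRect(tt))
# mat
m=blob(v<50,(70,170,170,320));rc=cv2.boxPoints(cv2.minAreaRect(m)).astype(float)
W=np.array([onz("top",p,.004)[:2] for p in rc]);print('mat',W,'c',W.mean(0))
rs=blob(V<50,(200,270,400,384));ms=quad(rs);W2=np.array([onz("side",p,.004)[:2] for p in ms]);print('mat side',W2,W2.mean(0))
# scale pan
pan=blob((v<215)&(sat<25)&(v>120),(365,228,432,297));el=cv2.fitEllipse(cv2.convexHull(pan));print('pan',el,onz("top",el[0],.04))
pan2=blob((V<205)&(S<25)&(V>120),(308,128,356,156));e2=cv2.fitEllipse(cv2.convexHull(pan2));print('pan side',e2,onz("side",e2[0],.04),tri(el[0],e2[0]))
E
python3 m1.py
```

```text
stand px [[219. 147.]
 [317. 163.]] [[205. 233.]
 [304. 248.]]
stand -0.1553497223945791 [ 0.5869 -0.0115] [0.0008 0.0015 0.0011 0.0016]
jar [ 0.5553 -0.0066]
tin [0.6261 0.0451]
tube [ 0.6069 -0.0774]
fit [ 0.6165 -0.0162]
tin tri manual [0.6251 0.0435 0.1141] 0.0021292652199934575
tube tri manual [ 0.6053 -0.0775  0.1182] 0.0009632544619475405
jar tri manual [ 0.5544 -0.0066  0.1127] 0.0013363183141400215
cap ((294.3360595703125, 182.70492553710938), 9.875730514526367) [294.3594 182.8327]
lid [258.6242 207.8684] (240, 190, 40, 38)
fit [263.3293 184.1059] [ 0.6163 -0.0161  0.02  ]
tin [233.1633 172.4886] [[225. 160.]
 [246. 165.]
 [241. 185.]
 [220. 183.]] ((233.06935119628906, 173.04913330078125), (24.02503776550293, 23.6448917388916), 8.746162414550781)
mat [[0.3582 0.3664]
 [0.6183 0.3671]
 [0.6114 0.2249]
 [0.3514 0.2291]] c [0.4849 0.2969]Traceback (most recent call last):
  File "m1.py", line 24, in <module>
    rs=blob(V<50,(200,270,400,384));ms=quad(rs);W2=np.array([onz("side",p,.004)[:2] for p in ms]);print('mat side',W2,W2.mean(0))
  File "vis.py", line 17, in blob
    return max(cs,key=cv2.contourArea)
ValueError: max() iterable argument is empty
```

```bash
sed -i 's/^rs=blob(V<50/rs=blob(V<65/' m1.py; python3 m1.py | sed -n '/^mat/,$p'; python3 -c "
import cv2;s=cv2.imread('pics/side0.png');print(s[335,300],s[140,330],s[150,370], s[155,315]);t=cv2.imread('pics/top0.png');print(t[262,399],t[300,370])"
```

```text
mat [[0.3582 0.3664]
 [0.6183 0.3671]
 [0.6114 0.2249]
 [0.3514 0.2291]] c [0.4849 0.2969]
mat side [[0.3578 0.3629]
 [0.6103 0.3646]
 [0.6096 0.2729]
 [0.3777 0.2339]] [0.4888 0.3086]
pan ((391.72979736328125, 263.6228332519531), (44.0272216796875, 52.350257873535156), 172.02162170410156) [ 0.4449 -0.2862  0.04  ]
pan side ((331.4161071777344, 145.5987548828125), (18.171785354614258, 39.853118896484375), 95.21939849853516) [ 0.4452 -0.272   0.04  ] (array([ 0.4443, -0.2893,  0.0296]), np.float64(0.0005825204061075981))
[53 55 60] [220 224 227] [125 183 123] [248 252 254]
[207 218 226] [239 248 253]
```

```bash
cat > m2.py <<'E'
from vis import *
t=cv2.imread('pics/top0.png').astype(int);s=cv2.imread('pics/side0.png').astype(int)
print('row',t[263,362:436,0].tolist());print('col',t[228:300,399,0].tolist());print('srow',s[142,304:380,0].tolist());print('scol',s[126:160,332,0].tolist())
q=quad(blob(t[...,0]>110,(345,215,450,335)));print(q)
print([onz("top",p,.026)[:2] for p in q])
E
python3 m2.py
python3 - <<'E'
import cv2,numpy as np
t=cv2.imread('pics/top0.png')[220:330,350:445];s=cv2.imread('pics/side0.png')[120:175,295:385]
a=cv2.resize(t,None,fx=4,fy=4,interpolation=2);b=cv2.resize(s,None,fx=4,fy=4,interpolation=2)
o=np.zeros((440,750,3),np.uint8);o[:440,:380]=a;o[:220,385:745]=b;cv2.imwrite('pics/scale.png',o)
E
```

```text
row [198, 227, 238, 241, 241, 238, 199, 143, 158, 195, 212, 214, 213, 211, 212, 212, 213, 211, 211, 211, 209, 208, 208, 207, 209, 208, 210, 209, 208, 208, 206, 206, 209, 210, 208, 207, 207, 207, 209, 210, 208, 207, 207, 207, 206, 206, 208, 207, 200, 203, 204, 203, 204, 202, 201, 201, 201, 201, 203, 203, 201, 202, 199, 204, 214, 233, 236, 231, 190, 104, 46, 34, 34, 31]
col [201, 229, 239, 240, 239, 239, 232, 208, 208, 209, 211, 212, 214, 210, 212, 211, 209, 208, 211, 209, 212, 208, 207, 210, 210, 209, 208, 210, 213, 212, 209, 207, 209, 209, 207, 207, 208, 208, 209, 212, 213, 209, 206, 207, 208, 205, 211, 210, 211, 213, 212, 208, 210, 212, 210, 209, 210, 209, 207, 204, 205, 202, 205, 207, 216, 236, 237, 237, 238, 238, 239, 238]
srow [129, 200, 238, 248, 248, 249, 242, 187, 194, 221, 224, 224, 223, 222, 220, 221, 222, 221, 221, 221, 220, 220, 222, 222, 222, 221, 220, 220, 220, 219, 220, 222, 221, 220, 221, 221, 222, 224, 224, 224, 222, 222, 223, 222, 221, 220, 219, 219, 226, 244, 247, 248, 248, 246, 231, 214, 200, 175, 145, 133, 140, 164, 197, 222, 231, 245, 249, 247, 199, 114, 75, 74, 76, 77, 74, 72]
scol [75, 78, 75, 88, 139, 193, 219, 221, 220, 219, 218, 220, 220, 220, 219, 220, 220, 220, 219, 220, 220, 220, 220, 219, 220, 199, 164, 149, 153, 179, 231, 247, 246, 236]
[[423. 225.]
 [439. 316.]
 [372. 326.]
 [357. 233.]]
[array([ 0.52686078, -0.3613827 ]), array([ 0.33570007, -0.38606738]), array([ 0.31546643, -0.24399377]), array([ 0.50950514, -0.21787225])]
```

View pics/scale.png

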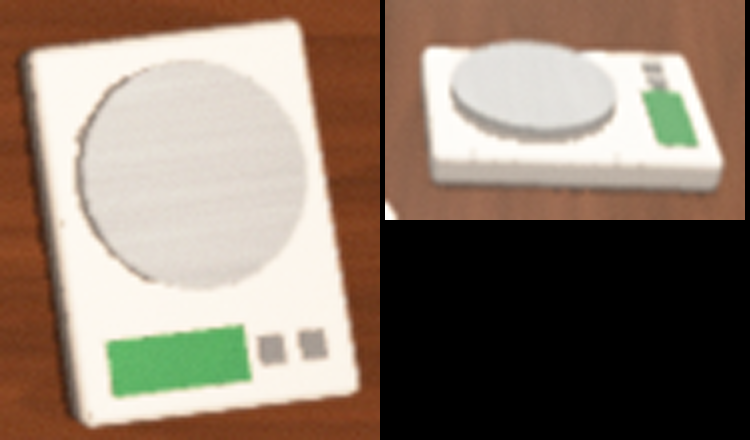

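Pan in the top image: centre (398.4,263.1). In the side image: (331.9,141.1). Next is the motion helper, then moving the jar.

```bash
cat > rb.py <<'E'
import numpy as np
from station import *
TH=-0.1553
PAD=dict(jar=(.5550,-.0066),tin=(.6257,.0445),tube=(.6062,-.0774),fitting=(.6164,-.0161))
MAT=np.array([.485,.297]);MY=-.007
SLOT={n:MAT+[dx*np.cos(MY),dx*np.sin(MY)] for n,dx in dict(jar=-.08,tin=0.,tube=.08).items()}
OPEN=dict(jar=.86,tin=.78,tube=.72,fitting=.75)
PHI_S=np.pi/2+TH;PHI_M=np.pi/2+MY
HOV=.225
def q(phi):
    a=(phi+np.pi/2)/2; return [0,np.cos(a),np.sin(a),0]
def P(xy,z):return [float(xy[0]),float(xy[1]),float(z)]
def pick(n,xy,phi,z):
    command_gripper(OPEN[n])
    if np.hypot(*(get_tcp_pos()[:2]-xy))>.4 or get_tcp_pos()[2]<.2: move_pose(P(xy,HOV),q(phi))
    else: movel(P(xy,HOV),q(phi),v=.3)
    movel(P(xy,z),v=.12)
    command_gripper(0.); wait(.2)
    print(n,'grip mm',get_grip_width()*88,'F',get_finger_force(),'tcp',get_tcp_pos())
def place(n,xy,phi,z):
    movel(P(get_tcp_pos()[:2],HOV),v=.15)
    print('held',get_grip_width()*88,get_finger_force())
    movel(P(xy,HOV),q(phi),v=.25)
    movel(P(xy,z+.012),v=.15); wait(.2)
    hit=movel(P(xy,z-.006),v=.03,until_force=3.)
    print('touch',hit,get_tcp_pos(),'F',get_ft_force()); zt=get_tcp_pos()[2]
    command_gripper(OPEN[n]); wait(.2)
    movel(P(xy,HOV),v=.2); print('t',get_time()); return zt
E
python3 - <<'E'
from vis import tri; print('pan',tri((398.4,263.1),(331.9,141.1)))
from vis import onz; print(onz("top",(398.4,263.1),.04),onz("side",(331.9,141.1),.04))
from rb import *
pick('jar',np.array(PAD['jar']),PHI_S,.066)
place('jar',SLOT['jar'],PHI_M,.058)
E
```

```text
pan (array([ 0.44485225, -0.30102679,  0.03769979]), np.float64(0.002212093930891704))
[ 0.44603419 -0.30036606  0.04      ] [ 0.44401197 -0.29703896  0.04      ]
jar grip mm 55.862412386796194 F 29.99577909708023 tcp [ 0.55524512 -0.00663605  0.06633263]
held 55.74133219982629 29.99177947640419
touch True [0.40506272 0.29746466 0.05774982] F [1.53354059 0.761822   0.34983013]
t 11.3917
```

```bash
python3 - <<'E'
from rb import *
import cv2
for n in('tin','tube'):
    pick(n,np.array(PAD[n]),PHI_S,.066)
    place(n,SLOT[n],PHI_M,.058)
move_pose([.40,-.05,.35],q(PHI_S))
a=read_camera('side');b=read_camera('top')
cv2.imwrite('pics/side1.png',a[:,:,::-1]);cv2.imwrite('pics/top1.png',b[:,:,::-1])
o=np.zeros((384,800,3),np.uint8);o[:,:400]=a[:,110:510][:,:,::-1];o[:,400:]=b[:,60:460][:,:,::-1];cv2.imwrite('pics/v1.png',o)
E
```

```text
tin grip mm 45.98244109860673 F 29.99907284975052 tcp [0.62586777 0.04453908 0.06631122]
held 45.82549804778843 29.998058080673218
touch True [0.48515695 0.29710931 0.05784149] F [ 0.66223076 -0.3347333   0.78626304]
t 21.2667
tube grip mm 40.145688562683425 F 29.9959833920002 tcp [ 0.60637393 -0.07743547  0.06627095]
held 39.52693534572727 29.995505064725876
touch True [0.56512958 0.2964164  0.05781387] F [ 0.81180812 -0.81830553  2.66857564]
t 31.6833
```

View pics/v1.png

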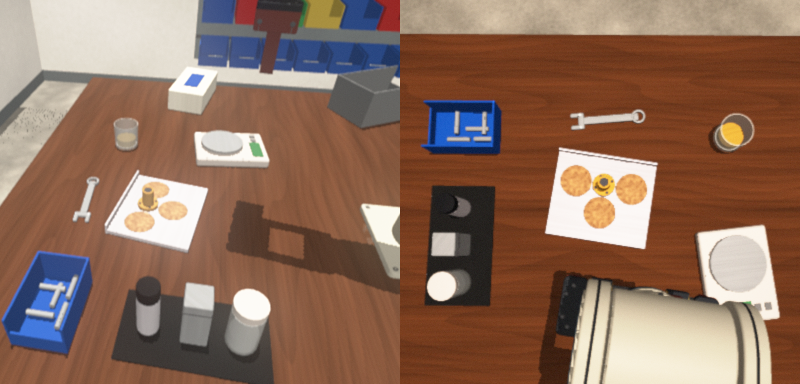

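All three containers stand upright on the mat: tube, tin, jar from far to near. The fitting is alone on the stand at (203+60,185) in the top image, and the pads are now fully visible. I'll measure the pads and the fitting, then fetch it.

```bash
cat > m3.py <<'E'
from vis import *
np.set_printoptions(precision=4,suppress=True)
t=cv2.imread('pics/top1.png').astype(int);s=cv2.imread('pics/side1.png').astype(int)
def pads(i,box):
    sat=i.max(2)-i.min(2);x0,y0,x1,y1=box
    m=np.zeros(sat.shape,np.uint8);m[y0:y1,x0:x1]=(sat[y0:y1,x0:x1]>45)
    cs,_=cv2.findContours(m,cv2.RETR_EXTERNAL,cv2.CHAIN_APPROX_NONE)
    return [(cen(c),cv2.contourArea(c)) for c in cs if cv2.contourArea(c)>60]
for p,a in pads(t,(217,158,304,236)):print('top',p,a,onz('top',p,.012))
for p,a in pads(s,(235,180,305,234)):print('side',p,a,onz('side',p,.012))
E
python3 m3.py
python3 - <<'E'
from rb import *
f=np.array(PAD['fitting']); 
pick('fitting',f,PHI_S,.027)
place('fitting',np.array([.4455,-.2995]),1.0,.055)
move_pose([.40,.05,.35],q(PHI_S))
import cv2
a=read_camera('side');b=read_camera('top')
cv2.imwrite('pics/side2.png',a[:,:,::-1]);cv2.imwrite('pics/top2.png',b[:,:,::-1])
o=np.zeros((440,800,3),np.uint8);o[:220,:360]=cv2.resize(a[120:175,295:385][:,:,::-1],None,fx=4,fy=4,interpolation=2)
o[:440,400:780]=cv2.resize(b[220:330,350:445][:,:,::-1],None,fx=4,fy=4,interpolation=2);cv2.imwrite('pics/v2.png',o)
E
```

```text
top [261.2927 192.5865] 2597.5 [ 0.5986 -0.0117  0.012 ]
side [282.3371 210.1281] 398.0 [ 0.5539 -0.0064  0.012 ]
side [256.1145 206.9337] 1013.5 [ 0.6168 -0.0075  0.012 ]
fitting grip mm 27.533002162256786 F 30.000161826610565 tcp [ 0.61638496 -0.01612994  0.02702475]
held 27.2884729687294 29.99970853328705
touch True [ 0.44550794 -0.2994996   0.05417973] F [ 1.36904385 -0.06792054  0.12376695]
t 43.9917
```

View pics/v2.png

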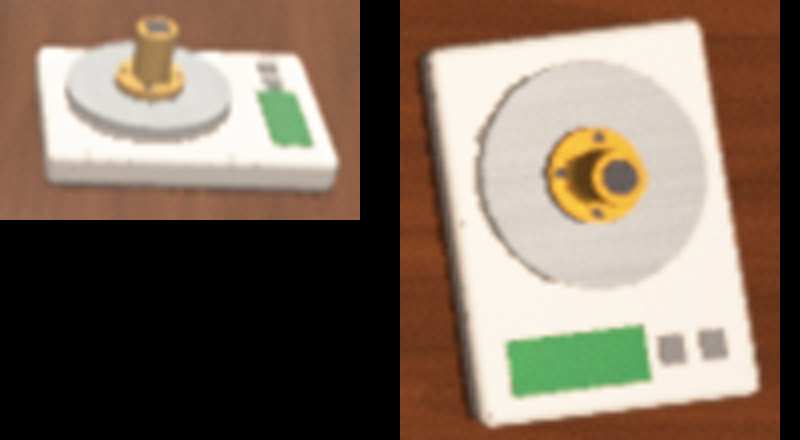

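The fitting is upright on the pan: flange centre at (597,174) against a pan centre of (594,174) in the crop, about 2 mm off. Now I'll return the containers.

```bash
python3 - <<'E'
from rb import *
import cv2
for n in('tube','tin','jar'):
    pick(n,SLOT[n],PHI_M,.058)
    place(n,np.array(PAD[n]),PHI_S,.0665)
movej([1.231,.423,1.63,0,1.089,-.019])
a=read_camera('side');b=read_camera('top')
o=np.zeros((575,800,3),np.uint8)
cv2.imwrite('pics/side3.png',a[:,:,::-1]);cv2.imwrite('pics/top3.png',b[:,:,::-1])
x=cv2.resize(b[140:255,195:325][:,:,::-1],None,fx=3,fy=3,interpolation=2);o[:345,:390]=x
x=cv2.resize(a[120:250,205:338][:,:,::-1],None,fx=3,fy=3,interpolation=2);o[:390,395:794]=x
cv2.imwrite('pics/v3.png',o)
E
```

```text
tube grip mm 39.744726810613294 F 29.999357163906097 tcp [0.56515545 0.29648409 0.05828271]
held 39.5028595671087 29.998840391635895
touch True [ 0.60628507 -0.07744967  0.06580165] F [ 0.04708175 -0.71257892  1.81345747]
t 55.6667
tin grip mm 45.92693804759726 F 30.000519454479218 tcp [0.48514306 0.2970881  0.05826701]
held 46.10170796220993 29.999404549598694
touch True [0.62587435 0.04448659 0.06588221] F [0.49002646 0.62521577 3.14377904]
t 65.75
jar grip mm 55.924784024317375 F 29.99755159020424 tcp [0.40517239 0.29766492 0.05829445]
held 55.89962434968187 29.994353502988815
touch True [ 0.55510161 -0.00676188  0.06584106] F [ 0.29781005 -0.96694784  2.17363414]
t 75.8
```

View pics/v3.png

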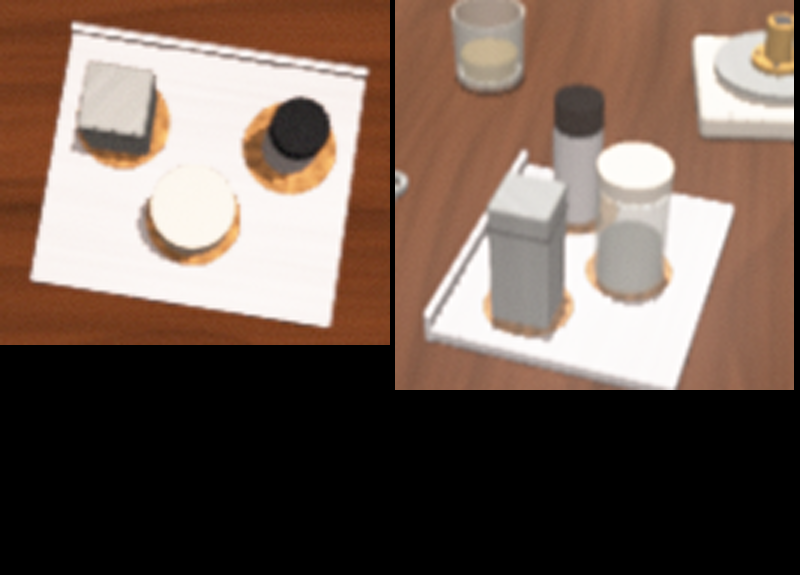

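All three stand upright, with tops in the crop at (117,98), (300,128) and (195,207). The start positions at the same scale were (118,98), (301,128) and (193,206), so they are within about 2 mm.

```bash
python3 -c "
from station import *
wait(.3);print(job_done(),get_time())"
```

```text
the job is handed in; nothing more can be done
the job is handed in; nothing more can be done
```

The job is handed in: the fitting stands about 2 mm off the centre of the scale pan, and the jar, tin and tube are back upright on their own pads, about 2 mm or less from where they started by the last pictures; no verdict was returned.

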